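Close and retain the terminal box cover of the tensile tester

ROBOT

A 6-joint arm with a two-finger parallel gripper is mounted at the origin on the work surface. World frame = base frame: x ahead of the robot, y to its left, z up, the work surface at z = 0. Lengths are in m, angles in rad, forces in N, time in s.
With the tool pointing down it reaches from about 0.275 to 0.775 m from the base axis. Payload 14.6 kg.
Tool frame: the origin (TCP) lies on the centre line of the jaws, within the pads' length; the fingertips stand 25 mm ahead of it and the grasp point (between the pads) lies 6 mm ahead of it (manip.nose_length is the distance from the TCP to the fingertips, in m); z points along the fingers, y is the line along which they close (so a half turn about z gives the same grasp; the last joint's range is limited). The gripper opens to 85 mm and grips with 20 to 120 N. Pads are 22 mm wide; open, the fingers measure 114 mm over their backs; the gripper's body (76 mm by 85 mm) begins 54 mm behind the grasp point. The pads swing forward as they close: fully open they stand 13 mm farther back than shut.
Start: joints at [-1.336, 0.263, -0.048, 1.259, 0, 1.415], TCP at [0.199, -0.486, 0.256] pointing down, gripper open.
Joint ranges: [-2.65, 2.65], [-0.89, 1.7], [-1.18, 1.37], [-2.13, 2.11], [-1.35, 1.29], [-3.14, 3.14]. Speed limits (rad/s): [1.89, 1.89, 2.57, 2.79, 3.14, 3.14].

INTERFACE

Orientations are given as a rotation vector (axis times angle).
In Python, from rig import monitor, capture, workorder, trace, landmark_of, manip gives the robot as it stands.
- The arm moves only by the tool apply_moves, never from a script. Its arguments are lists of equal length, an entry for each row: "angular": the turn, a rotation vector about the world's x, y, z in degrees, a list of three; "xyz": the shift along the world's x, y, z in m, a list of three; "claw": the opening, from 0 (shut) to 1 (fully open). A call has 1 to 10 rows; each row is the pose to reach, as a shift and turn from the pose commanded when the call began; what a row does not reach only later rows make up. A row lasts 1/12 s, in which the tool goes at most 41.7 mm and 7.16 degrees, less where a joint would pass 70% of its speed; a pose out of reach is approached as far as the arm can. A call with a gripper value outside its range is refused whole. The fingers move at their own pace and stop on an object; "force" is the grip in N (left out, the last holds). Time passes only in rows, so rows that repeat a pose let the fingers close. It gives the time, the measured TCP pose, the force, the opening and the grip force at its end, in the units of the state.
- monitor.sense(): the state, without advancing time (a new reading comes with each control period).
- capture(name): name is "scene" or "side" or "wrist"; returns a dict with "img" (480x640x3 uint8, red, green, blue), "fx", "fy", "cx", "cy" (pixels), "origin" and "orientation" of the camera in the world. Camera axes: x right, y down, z forward; pixel columns grow to the right and rows downward; lengths in m; the calibration is good to about 2 mm. A picture is of the moment at which its call begins. There is no depth.
- workorder.finish_job(): hands the job in; it is judged then, once.
Trained networks look in a picture, given as the dict that the camera call returned (one of the last four; its "shot" number tells which), for a name from the list of things; names that differ only in an ending like _2 or _b are one class to them, and where a whole thing is asked for, a point or a joint stands for the part that bears it (a point fixed in the world has none). Each returns a list of dicts, best first, with "conf" (0 to 1); they miss things now and then, are a little off and sometimes report something else, mostly with a low value. They report only what shows in the picture. A call takes as long as a camera call. They do not tell look-alikes from the thing itself.
- trace(picture, thing): "region" (480x640 bool, what is visible of it).
- landmark_of(picture, thing): "xyz" ([x, y, z] in m, in world coordinates, good to about 4 mm: a listed point, or the origin of a listed thing).
The state is a dict: "time": time; "joints": joint angles; "joint_velocities": joint speeds; "tau": joint torques, N m; "tool_pos": TCP position; "tcp_rot": TCP orientation; "wrist_force": force on the tool from outside, world axes, zero at the start; "wrist_torque": the same for the moment, N m; "grip_width": finger opening in m; "grip_force": force on a finger pad.
Only numpy, scipy, OpenCV 4.12 (cv2) and the standard library are available. Lean on these libraries where they do the work, as an engineer would, in place of code of your own. Each camera call takes 0.05 s, during which the arm holds its last target. There are 200 camera calls.

TASK

The cover plate of the tensile tester's terminal box has been left lying askew on top of the four pins. Slide it until all four holes drop over their pins and press it fully home, flush on the rim all round; then slip the tall sleeve over the stud in the cover's notch, down onto the cover, and let go. Do not disturb the other things on the bench.

Things in the scene. Friction and masses are not known exactly. Their poses are not given: they have to be found in the camera images.
- housing: Terminal box, fixed to the bench: cream painted metal, 160 (its x) by 200 (its y) by 60 mm high, open at the top, terminals inside. Origin: centre of its underside on the bench, z up. On its rim stand four steel pins and four rubber seal buttons.
- seat (a point): Centre of the housing's rim plane, 60 mm above the housing's origin, same axes. A cover that is home has its origin here. At the start the cover's underside lies 12 mm above this plane, 18 to 28 mm off towards -x, up to 20 mm to either side in y, turned up to 0.06 rad.
- pin (a point): Tip of one of the four upright steel dowel pins, which stand at x = +-40, y = +-65 mm of the seat (this one at +40, +65). Each is 10 mm in diameter and rises 12 mm above the rim plane, the upper 6 mm a cone narrowing to a flat 5 mm tip.
- seal (a point): Top, before pressing, of one of four round black rubber seal buttons, 10 mm diameter, at x = +-68.5, y = +-40 mm of the seat (this one at +68.5, +40). They stand 6 mm proud of the rim. Each is stiff, sinks only under about 3 N, and stays where it was pressed (no spring back). The point itself is fixed to the housing.
- cover: Aluminium plate, 150 (its x) by 190 (its y) by 6 mm, 0.34 to 0.58 kg, no handle, four 13.5 mm through holes at x = +-40, y = +-65 mm. Origin: centre of its underside, z up. A notch 26 mm wide and 16 mm deep in the middle of its +x edge clears the stud. It starts level and loose on the four pin tips.
- cover_top (a point): Middle of the cover's upper face, 6 mm above its origin. When the holes meet the pins the cover drops and rests on the seal buttons, 6 mm above the rim or a little less; a firm push of 10 to 20 N at the middle, and if need be towards an edge that stays high, sinks it flush. Pressed near an edge while still on the pin tips it would tip off.
- stud (a point): Centre of the top of the upright steel stud on the housing's +x rim, at x = +70, y = 0 mm of the seat: 14 mm in diameter, 45 mm high above the rim plane (39 mm above a seated cover), its top 5 mm tapering to 9 mm. This point is on the housing, its axes those of the seat.
- sleeve: Tall plain aluminium sleeve (tube), 48 mm outside diameter, 18 mm bore right through, 50 mm high, 0.15 to 0.27 kg, loose, standing upright on the bench to the left or right of the housing. Origin: centre of its underside, z up along the bore. On the stud its underside rests on the cover's upper face.
- strip1: Bystander: flat steel tensile specimen, 160 x 24 x 4 mm, loose, in front (-x) of the housing. Origin: centre of its underside, length along x.
- strip2: Bystander: a second such specimen, far right.
- caliper: Bystander: dial caliper lying flat, about 200 mm long, 18 mm high, loose, behind (+x of) the housing. Origin: under the middle of its beam, length along x.
- screwdriver: Bystander: screwdriver with black handle, 200 mm long, loose, right (-y) of the housing. Origin: underside of its middle, length along x.
- jaw: Bystander: dark steel clamping jaw block, 60 x 40 x 30 mm, loose, on the side of the housing where the sleeve is not. Origin: centre of its underside.
- spacer: Bystander: low wide steel spacer ring, 60 mm diameter, 32 mm bore, 25 mm high, loose, left (+y) of the housing. Origin: centre of its underside.
- case: Bystander: open red plastic instrument case, 220 x 120 x 30 mm, loose, far left. Origin: centre of its underside.
There are look-alikes about, which are no part of the job. Of the things that look like the cover, the larger one is meant.

How it is judged:
At the end, for the whole second after the job is handed in: Cover home on its pins: underside less than 1.8 mm above the rim plane, centred within 4 mm in x and y, level within 0.014 rad, square within 0.06 rad. Sleeve on the stud: underside 36 mm or more below the stud top, within 5 mm of its axis, upright within 0.1 rad. Both at rest (z of cover in the frame of seat below 0.0018 m and x of cover in the frame of seat between -0.004 and 0.004 m and y of cover in the frame of seat between -0.004 and 0.004 m and angle between the z axis of cover and the z axis of seat, either way round below 0.014 rad and angle between the x axis of cover and the x axis of seat, either way round below 0.06 rad and linear speed of each of cover, sleeve below 0.01 m/s and z of sleeve in the frame of stud below -0.036 m and horizontal distance between sleeve and stud below 0.005 m and angle between sleeve's own z axis and vertical below 0.1 rad); the robot touches nothing.
It fails at once if one of the other things on the bench is moved by more than 30 mm (distance of any of strip1, strip2, caliper, screwdriver, jaw, spacer, case from where it was at the start of the episode above 0.03 m).
It also fails if it takes over 67 s, if anything falls off the work surface, if the arm or the gripper's body presses on something with over 40 N, if the wrist force passes 120 N, or if a joint passes its speed limit or range.

## Working session

There is one attempt and no reset: what is moved stays moved. The work goes in short steps, Python scripts to look and compute and a tool call to move; the robot and the scene stay as the last step left them, time stands still between calls to the robot, and variables do not carry over. Pictures are saved under pics/ and viewed, at most 10 in all, crops included, and the job is handed in when it is done.

Besides the shell and the picture viewer there is one more tool, called after "Call:" in YAML: its name, and indented under it one key for each argument. apply_moves: Moves the arm, as the interface text tells. Its arguments: {"type":"object","properties":{"angular":{"type":"array"},"xyz":{"type":"array"},"claw":{"type":"array"},"force":{"type":"number"}},"required":["angular","xyz","claw"]}

```bash
mkdir -p pics; ls; cat > h.py <<'E'
import numpy as np, cv2
from scipy.spatial.transform import Rotation as R
from rig import monitor, capture, workorder, trace, landmark_of, manip
def rot(o):
    o=np.array(o,float)
    if o.shape==(3,3): return o
    return (R.from_quat(o) if o.size==4 else R.from_rotvec(o)).as_matrix()
def save(c,n,crop=None,s=1):
    im=c["img"][:,:,::-1]
    if crop: im=im[crop[1]:crop[3],crop[0]:crop[2]]
    cv2.imwrite("pics/"+n,cv2.resize(im,None,fx=s,fy=s,interpolation=cv2.INTER_CUBIC))
def ray(c,u,v,z):
    d=rot(c["orientation"])@np.array([(u-c["cx"])/c["fx"],(v-c["cy"])/c["fy"],1]); o=np.array(c["origin"])
    return o+d*(z-o[2])/d[2]
def proj(c,p):
    q=rot(c["orientation"]).T@(np.array(p)-np.array(c["origin"]))
    return np.array([c["fx"]*q[0]/q[2]+c["cx"],c["fy"]*q[1]/q[2]+c["cy"]])
E
python3 - <<'E'
from h import *
a=capture("scene");b=capture("side")
print(a["origin"],a["orientation"],a["fx"],b["origin"],b["orientation"])
im=np.vstack([a["img"],b["img"]])[:,:,::-1]
save(a,"a.png");save(b,"b.png")
for n in ["housing","seat","cover","cover_top","stud","sleeve","pin","seal","jaw","spacer","screwdriver","caliper"]:
    for c,k in ((a,"scene"),(b,"side")):
        print(n,k,[(np.round(r["xyz"],3).tolist(),round(r["conf"],2)) for r in landmark_of(c,n)][:4])
s=monitor.sense();print(s["time"],s["tool_pos"],s["tcp_rot"],manip.nose_length,s["grip_width"])
E
```

```text
pics
[ 1.29165833 -0.47156885  0.93608036] [-2.0319072  -1.16544803  0.56482551] 485.5916439563497 [0.01976657 1.17841389 1.17024342] [-0.50936154  2.68135292 -1.22883082]
housing scene [([0.5, -0.038, 0.004], 0.68), ([0.476, -0.024, 0.077], 0.53)]
housing side [([0.502, -0.044, 0.001], 0.93), ([0.483, -0.195, 0.0], 0.44)]
seat scene [([0.503, -0.038, 0.056], 0.68), ([0.606, 0.102, 0.006], 0.34)]
seat side [([0.499, -0.04, 0.061], 0.91)]
cover scene [([0.482, -0.024, 0.071], 0.97), ([0.225, -0.304, 0.001], 0.63)]
cover side [([0.481, -0.026, 0.068], 0.97), ([0.226, -0.302, 0.005], 0.73), ([0.576, -0.019, 0.068], 0.47)]
cover_top scene [([0.481, -0.026, 0.076], 0.75), ([0.228, -0.302, 0.004], 0.73)]
cover_top side [([0.478, -0.024, 0.079], 0.64), ([0.228, -0.303, 0.004], 0.51)]
stud scene [([0.568, -0.061, 0.108], 0.8)]
stud side [([0.572, -0.06, 0.104], 0.95)]
sleeve scene [([0.544, 0.195, -0.001], 0.76)]
sleeve side [([0.543, 0.191, -0.003], 0.84)]
pin scene [([0.56, 0.007, 0.077], 0.68)]
pin side [([0.554, 0.011, 0.069], 0.6)]
seal scene [([0.58, -0.018, 0.068], 0.63)]
seal side [([0.576, -0.018, 0.069], 0.75)]
jaw scene [([0.41, -0.258, -0.005], 0.58)]
jaw side [([0.408, -0.259, 0.0], 0.84)]
spacer scene [([0.603, 0.099, 0.0], 0.92), ([0.479, -0.024, 0.076], 0.55)]
spacer side [([0.6, 0.104, -0.0], 0.67)]
screwdriver scene [([0.494, -0.192, 0.003], 0.82)]
screwdriver side [([0.482, -0.193, -0.002], 0.48), ([0.481, -0.031, 0.067], 0.29)]
caliper scene [([0.629, -0.094, 0.001], 0.8), ([0.499, -0.04, 0.002], 0.51), ([0.579, -0.017, 0.067], 0.3), ([0.556, 0.012, 0.072], 0.19)]
caliper side [([0.629, -0.095, 0.003], 0.77)]
1.3 [ 0.19949439 -0.48562235  0.25629202] [ 3.08211045e+00  6.08412685e-01 -1.26216448e-05] 0.025 0.08542365299207663
```

View pics/a.png

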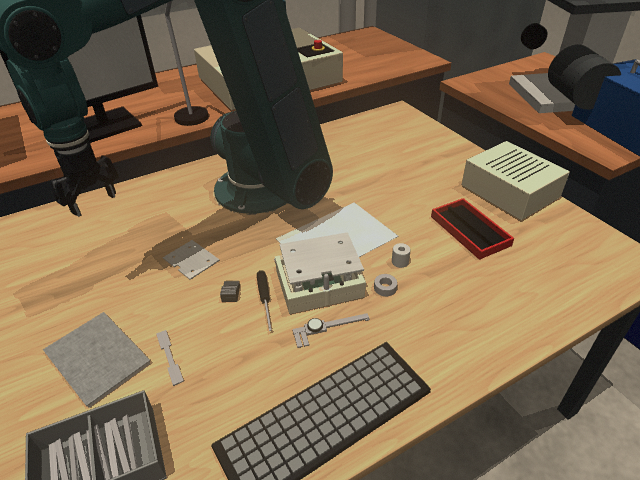

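View pics/b.png

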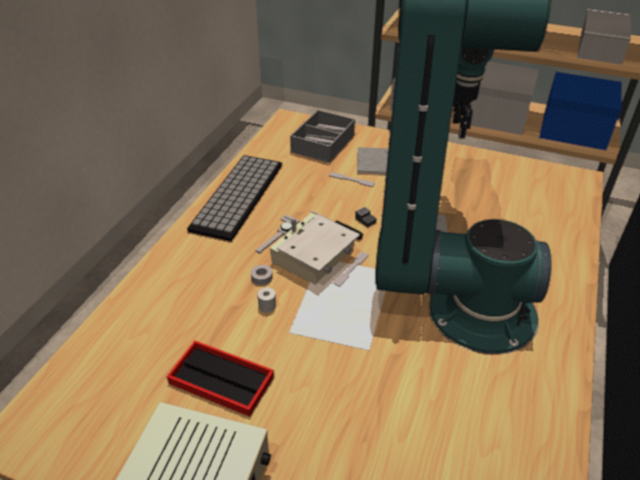

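The cover meant is the larger plate, on the housing at scene (320,258). The small plate on the bench at (190,258) is the look-alike. The sleeve is at (401,254) and the ring at (386,286) is the low spacer. I'll move over the cover next and confirm it in the wrist view.

Call:
apply_moves:
  angular:
    - [0, 0, 7]
    - [0, 0, 14]
    - [0, 0, 21]
    - [0, 0, 28]
    - [0, 0, 35]
    - [0, 0, 42]
    - [0, 0, 49]
    - [0, 0, 56]
    - [0, 0, 63]
    - [0, 0, 70]
  xyz:
    - [0.02, 0.035, 0.0]
    - [0.04, 0.07, 0.01]
    - [0.06, 0.105, 0.015]
    - [0.08, 0.14, 0.02]
    - [0.1, 0.175, 0.025]
    - [0.12, 0.21, 0.03]
    - [0.14, 0.245, 0.04]
    - [0.16, 0.28, 0.045]
    - [0.18, 0.315, 0.05]
    - [0.2, 0.35, 0.054]
  claw: [1, 1, 1, 1, 1, 1, 1, 1, 1, 1]

```text
time: 2.13
tool_pos: [0.4, -0.1337, 0.3109]
tcp_rot: [2.168, 2.272, 0.0]
wrist_force: [1.0, -1.6, -0.3]
grip_width: 0.0852
grip_force: 0.0
```

Call:
apply_moves:
  angular:
    - [0, 0, 7]
    - [0, 0, 14]
    - [0, 0, 21]
    - [0, 0, 28]
    - [0, 0, 35]
    - [0, 0, 42]
    - [0, 0, 49]
    - [0, 0, 56]
    - [0, 0, 63]
    - [0, 0, 70]
  xyz:
    - [0.02, 0.03, 0]
    - [0.04, 0.06, 0]
    - [0.06, 0.09, 0]
    - [0.07, 0.105, 0]
    - [0.07, 0.105, 0]
    - [0.07, 0.105, 0]
    - [0.07, 0.105, 0]
    - [0.07, 0.105, 0]
    - [0.07, 0.105, 0]
    - [0.07, 0.105, 0]
  claw: [1, 1, 1, 1, 1, 1, 1, 1, 1, 1]

```text
time: 2.97
tool_pos: [0.4695, -0.0306, 0.3103]
tcp_rot: [0.473, 3.106, -0.0]
wrist_force: [-0.2, -0.8, -0.3]
grip_width: 0.0851
grip_force: 0.0
```

```bash
python3 - <<'E'
from h import *
c=capture("wrist");save(c,"w1.png")
s=monitor.sense();print(s["time"],s["tool_pos"],s["tcp_rot"],s["joints"],s["wrist_force"],s["grip_width"]);print(np.degrees(R.from_rotvec(s["tcp_rot"]).as_euler("zyx")))
for n in ["seat","cover","cover_top","stud","pin","seal"]:
    print(n,[(np.round(r["xyz"],4).tolist(),round(r["conf"],2)) for r in landmark_of(c,n)][:4])
E
```

```text
3.0167 [ 0.46949581 -0.03057893  0.31028627] [ 4.58217009e-01  3.10795533e+00 -1.03128415e-05] [-2.38492266e-01  1.57167008e-01 -4.30689595e-02  1.37051931e+00
 -2.80116189e-06  5.42658740e-02] [ 0.38109723 -0.01728591 -0.20166322] 0.08547623470644301
[-1.63226194e+02  2.24765888e-03  1.79999288e+02]
seat []
cover [([0.4783, -0.0229, 0.0742], 0.81), ([0.5801, -0.0203, 0.0614], 0.43)]
cover_top [([0.4781, -0.0207, 0.0755], 0.81)]
stud [([0.5673, -0.0567, 0.1048], 0.67)]
pin [([0.5547, 0.0112, 0.0702], 0.93)]
seal [([0.5807, -0.0223, 0.062], 0.7)]
```

View pics/w1.png

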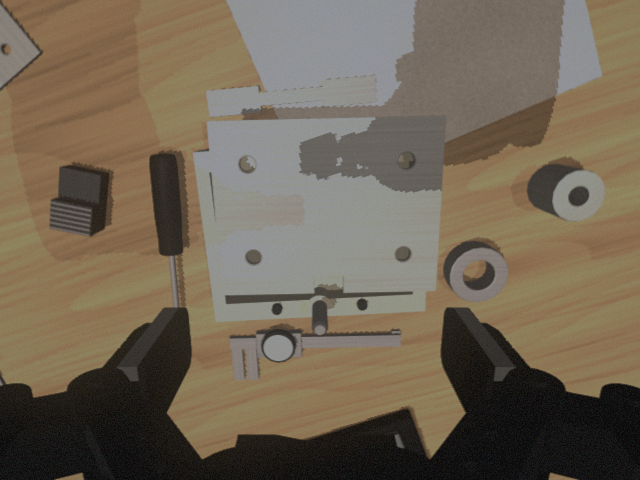

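The wrist view shows the large plate with four holes at about (248,164), (406,160), (254,257) and (403,254), lying on the cream housing. Seals show at (277,309) and (362,305), and the stud top at about (320,330). The small plate (top left) is on the bench, so the large one is the cover. I'll enlarge a crop to confirm this and measure.

```bash
python3 - <<'E'
from h import *
c=capture("wrist");save(c,"w2.png",(190,70,450,350),2.1)
H=[ray(c,*p,.078)[:2] for p in [(248,164),(406,160),(254,257),(403,254)]]
S=[ray(c,*p,.066)[:2] for p in [(277,309),(362,305)]]
K=[ray(c,*p,.060)[:2] for p in [(216,320),(425,311)]]
ang=lambda v:np.degrees(np.arctan2(v[1],v[0]))
print("holes",np.round(H,4),"c",np.mean(H,0),"yaw",ang(H[1]-H[0])-90,ang(H[3]-H[2])-90, "len",[np.linalg.norm(H[i]-H[j]) for i,j in((0,1),(2,3),(0,2),(1,3))])
print("seals",S,ang(S[1]-S[0])-90,np.linalg.norm(S[1]-S[0]))
print("corner",K,ang(K[1]-K[0])-90,np.linalg.norm(K[1]-K[0]))
print("stud",ray(c,320,330,.105))
m=trace(c,"cover")[0]["region"].astype(np.uint8)
q=cv2.boxPoints(cv2.minAreaRect(cv2.findNonZero(m)));print([np.round(ray(c,*p,.078)[:2],4) for p in q])
E
```

```text
holes [[ 0.4238 -0.0735]
 [ 0.4601  0.0502]
 [ 0.5006 -0.0964]
 [ 0.5376  0.0276]] c [ 0.48052043 -0.02301705] yaw -16.366481490205715 -16.592955370816 len [np.float64(0.1288711700952648), np.float64(0.12938166486081737), np.float64(0.08015718562341059), np.float64(0.0806679662933891)]
seals [array([ 0.55859236, -0.09658549]), array([ 0.57892615, -0.01999159])] -14.867671718007657 0.07924700958231923
corner [array([ 0.55420174, -0.15731675]), array([0.60611403, 0.03505819])] -15.101541130948377 0.19925612817458493
stud [ 0.57133112 -0.05897384  0.105     ]
[array([ 0.2583, -0.2075]), array([ 0.2673, -0.1794]), array([ 0.3213, -0.2082]), array([ 0.3118, -0.2378])]
```

View pics/w2.png

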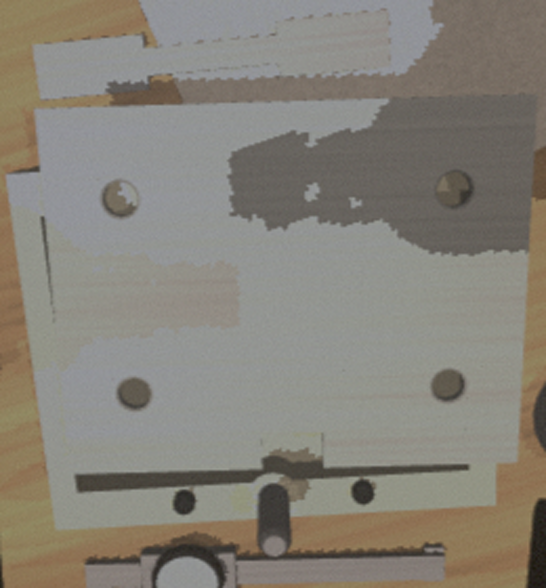

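Measured: cover centre (0.4805,-0.023) with yaw -16.5°, seat (0.503,-0.0405) with yaw -15°. The hole spacing reads 129 x 80 mm against the 130 x 80 expected. The cover needs about (+22.5,-17.5) mm and +1.5°. I'll press lightly near the middle with open fingers and drag it.

Call:
apply_moves:
  angular:
    - [0, 0, 0]
    - [0, 0, 0]
    - [0, 0, 0]
    - [0, 0, 0]
    - [0, 0, 0]
    - [0, 0, 0]
    - [0, 0, 0]
  xyz:
    - [0.0205, 0.005, -0.04]
    - [0.0205, 0.005, -0.08]
    - [0.0205, 0.005, -0.12]
    - [0.0205, 0.005, -0.16]
    - [0.0205, 0.005, -0.185]
    - [0.0205, 0.005, -0.195]
    - [0.0205, 0.005, -0.2]
  claw: [1, 1, 1, 1, 1, 1, 1]

```text
time: 4.0
tool_pos: [0.489, -0.0254, 0.1085]
tcp_rot: [-0.484, -3.101, -0.0]
wrist_force: [0.1, 0.5, -0.1]
grip_width: 0.0856
grip_force: 0.0
```

Call:
apply_moves:
  angular:
    - [0, 0, 0]
    - [0, 0, 0]
    - [0, 0, 0]
  xyz:
    - [0, 0, -0.002]
    - [0, 0, -0.004]
    - [0, 0, -0.004]
  claw: [1, 1, 1]

```text
time: 4.25
tool_pos: [0.4905, -0.0257, 0.1069]
tcp_rot: [0.483, 3.103, -0.0]
wrist_force: [-0.3, -1.0, 0.1]
grip_width: 0.0853
grip_force: 0.0
```

Call:
apply_moves:
  angular:
    - [0, 0, 0]
    - [0, 0, 0]
    - [0, 0, 0]
  xyz:
    - [0, 0, -0.002]
    - [0, 0, -0.004]
    - [0, 0, -0.004]
  claw: [1, 1, 1]

```text
time: 4.5
tool_pos: [0.4901, -0.0256, 0.1023]
tcp_rot: [0.482, 3.104, 0.0]
wrist_force: [-0.1, -0.4, 0.4]
grip_width: 0.0855
grip_force: 0.0
```

Call:
apply_moves:
  angular:
    - [0, 0, 0]
    - [0, 0, 0]
  xyz:
    - [0, 0, -0.002]
    - [0, 0, -0.002]
  claw: [1, 1]

```text
time: 4.67
tool_pos: [0.49, -0.0256, 0.1001]
tcp_rot: [-0.483, -3.104, -0.0]
wrist_force: [-0.2, 0.0, -0.4]
grip_width: 0.0854
grip_force: 0.0
```

Call:
apply_moves:
  angular:
    - [0, 0, 0]
    - [0, 0, 0]
  xyz:
    - [0, 0, -0.002]
    - [0, 0, -0.002]
  claw: [1, 1]

```text
time: 4.83
tool_pos: [0.4899, -0.0256, 0.098]
tcp_rot: [-0.482, -3.104, 0.0]
wrist_force: [-0.1, 0.3, -0.3]
grip_width: 0.0855
grip_force: 0.0
```

Not in contact yet. The open tips stand farther back, so contact should come at TCP z of about 0.090.

Call:
apply_moves:
  angular:
    - [0, 0, 0]
    - [0, 0, 0]
    - [0, 0, 0]
  xyz:
    - [0, 0, -0.002]
    - [0, 0, -0.004]
    - [0, 0, -0.005]
  claw: [1, 1, 1]

```text
time: 5.08
tool_pos: [0.4899, -0.0256, 0.093]
tcp_rot: [-0.482, -3.104, 0.0]
wrist_force: [0.6, 0.3, 0.4]
grip_width: 0.0854
grip_force: 0.0
```

Call:
apply_moves:
  angular:
    - [0, 0, 0]
    - [0, 0, 0]
  xyz:
    - [0, 0, -0.0015]
    - [0, 0, -0.0015]
  claw: [1, 1]

```text
time: 5.25
tool_pos: [0.4898, -0.0256, 0.0915]
tcp_rot: [-0.482, -3.104, -0.0]
wrist_force: [-0.7, -0.3, -0.4]
grip_width: 0.0855
grip_force: 0.0
```

Call:
apply_moves:
  angular:
    - [0, 0, 0]
    - [0, 0, 0]
  xyz:
    - [0, 0, -0.001]
    - [0, 0, -0.001]
  claw: [1, 1]

```text
time: 5.42
tool_pos: [0.49, -0.0256, 0.0907]
tcp_rot: [-0.482, -3.104, -0.0]
wrist_force: [-1.1, -0.9, -0.1]
grip_width: 0.0853
grip_force: 0.0
```

Call:
apply_moves:
  angular:
    - [0, 0, 0]
    - [0, 0, 0]
  xyz:
    - [0, 0, -0.001]
    - [0, 0, -0.001]
  claw: [1, 1]

```text
time: 5.58
tool_pos: [0.4901, -0.0256, 0.0898]
tcp_rot: [0.482, 3.104, -0.0]
wrist_force: [-0.2, 0.3, -0.4]
grip_width: 0.0854
grip_force: 0.2
```

Call:
apply_moves:
  angular:
    - [0, 0, 0]
    - [0, 0, 0]
  xyz:
    - [0, 0, -0.001]
    - [0, 0, -0.001]
  claw: [1, 1]

```text
time: 5.75
tool_pos: [0.4902, -0.0257, 0.0896]
tcp_rot: [0.482, 3.103, -0.0]
wrist_force: [-4.6, 2.1, 16.7]
grip_width: 0.0855
grip_force: 8.3
```

Call:
apply_moves:
  angular:
    - [0, 0, 0]
    - [0, 0, 0]
  xyz:
    - [0, 0, -0.001]
    - [0, 0, -0.001]
  claw: [1, 1]

```text
time: 5.92
tool_pos: [0.4902, -0.0257, 0.0893]
tcp_rot: [0.482, 3.103, -0.0]
wrist_force: [-10.5, 2.2, 32.8]
grip_width: 0.0851
grip_force: 16.3
```

Call:
apply_moves:
  angular:
    - [0, 0, 0]
    - [0, 0, 0.2]
    - [0, 0, 0.4]
    - [0, 0, 0.6]
    - [0, 0, 0.7]
    - [0, 0, 0.8]
    - [0, 0, 0.8]
  xyz:
    - [0, 0, 0.0007]
    - [0.002, -0.0016, 0.0007]
    - [0.004, -0.0032, 0.0007]
    - [0.006, -0.0048, 0.0007]
    - [0.008, -0.0064, 0.0007]
    - [0.01, -0.008, 0.0007]
    - [0.01, -0.008, 0.0007]
  claw: [1, 1, 1, 1, 1, 1, 1]

```text
time: 6.5
tool_pos: [0.4983, -0.0323, 0.0894]
tcp_rot: [-0.459, -3.105, -0.004]
wrist_force: [-16.4, 12.4, 32.7]
grip_width: 0.085
grip_force: 16.7
```

```bash
python3 - <<'E'
from h import *
c=capture("wrist");save(c,"w3.png");s=monitor.sense();print(s["wrist_force"],s["tool_pos"])
for n in ["cover","cover_top","stud","pin","seal"]:
    print(n,[(np.round(r["xyz"],4).tolist(),round(r["conf"],2)) for r in landmark_of(c,n)][:4])
E
```

```text
[-16.11658285  11.97180095  33.67259204] [ 0.49828306 -0.03230243  0.0893909 ]
cover [([0.4864, -0.0282, 0.0733], 0.87)]
cover_top [([0.4839, -0.029, 0.0747], 0.97)]
stud []
pin []
seal [([0.4842, -0.0273, 0.0735], 0.21)]
```

View pics/w3.png

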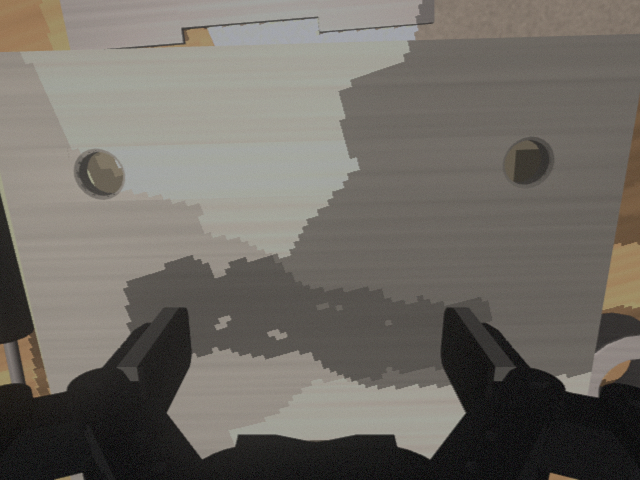

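The two rear holes show at (100,173) and (528,161), with the fingers planted ahead of them. I'll measure how far the cover has followed.

```bash
cat >> h.py <<'E'
def rear(c,a,b,z=.078):
    A,B=ray(c,*a,z)[:2],ray(c,*b,z)[:2]; v=B-A; v/=np.linalg.norm(v); n=np.array([v[1],-v[0]])
    ctr=(A+B)/2+.04*n
    h=np.radians(-15); d=ctr-np.array([.503,-.0405])
    print("len",np.linalg.norm(B-A),"ctr",ctr.round(4),"yaw",np.degrees(np.arctan2(n[1],n[0])).round(2),"in seat",(d@[np.cos(h),np.sin(h)]).round(4),(d@[-np.sin(h),np.cos(h)]).round(4),"todo",(-d).round(4))
E
python3 - <<'E'
from h import *
c=capture("wrist")
rear(c,(100,173),(528,161))
E
```

```text
len 0.12944839392264612 ctr [ 0.4849 -0.0274] yaw -15.22 in seat -0.0209 0.008 todo [ 0.0181 -0.0131]
```

Call:
apply_moves:
  angular:
    - [0, 0, 0]
    - [0, 0, 0]
    - [0, 0, 0]
    - [0, 0, 0]
    - [0, 0, 0]
    - [0, 0, 0]
  xyz:
    - [0.002, -0.0015, 0]
    - [0.004, -0.003, 0]
    - [0.006, -0.0045, 0]
    - [0.008, -0.006, 0]
    - [0.01, -0.0075, 0]
    - [0.01, -0.0075, 0]
  claw: [1, 1, 1, 1, 1, 1]

```text
time: 7.35
tool_pos: [0.5091, -0.0402, 0.0895]
tcp_rot: [-0.46, -3.107, -0.003]
wrist_force: [-12.4, 9.4, 29.7]
grip_width: 0.0851
grip_force: 14.3
```

```bash
cat >> h.py <<'E'
def holes(c,guess,r=40):
    # dark-ish round blobs near the guesses, by Hough
    g=cv2.medianBlur(cv2.cvtColor(c["img"],cv2.COLOR_RGB2GRAY),5); out=[]
    for u,v in guess:
        x0,y0=max(int(u-r),0),max(int(v-r),0)
        k=cv2.HoughCircles(g[y0:y0+2*r,x0:x0+2*r],cv2.HOUGH_GRADIENT,1.5,60,param1=60,param2=12,minRadius=18,maxRadius=30)
        out.append(None if k is None else (k[0][0]+[x0,y0,0]).round(1).tolist())
    return out
E
python3 - <<'E'
from h import *
c=capture("wrist");save(c,"w4.png");np.save("last.npy",c["img"])
k=holes(c,[(90,173),(528,161)],60);print(k)
if all(k): rear(c,k[0][:2],k[1][:2])
s=monitor.sense();print(s["tool_pos"])
E
```

```text
[[104.2, 148.2, 24.0], [536.2, 128.8, 29.1]]
len 0.1283353207059951 ctr [ 0.4883 -0.0306] yaw -14.31 in seat -0.0168 0.0058 todo [ 0.0147 -0.0099]
[ 0.50907019 -0.04014726  0.08946451]
```

View pics/w4.png

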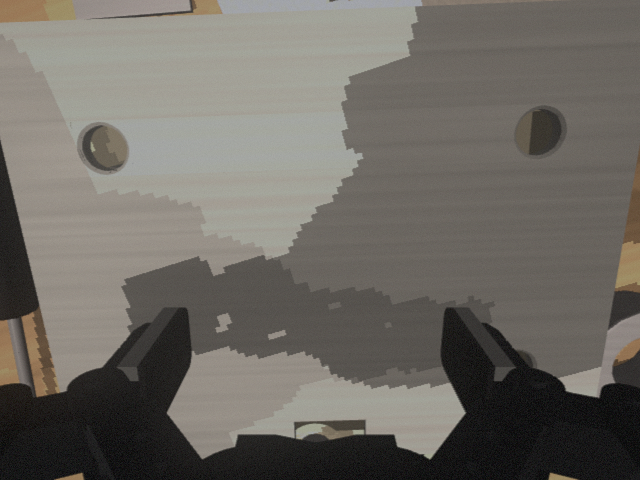

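Finger friction is marginal: the cover followed only about a third of the way, and the rear holes are now at (104,148) and (540,131). I'll push it at its -x edge with both open fingertips instead.

Call:
apply_moves:
  angular:
    - [0, 0, 0]
    - [0, 0, 0]
    - [0, 0, 1.8]
    - [0, 0, 1.8]
    - [0, 0, 1.8]
    - [0, 0, 1.8]
    - [0, 0, 1.8]
    - [0, 0, 1.8]
    - [0, 0, 1.8]
  xyz:
    - [0, 0, 0.02]
    - [-0.01, 0.003, 0.04]
    - [-0.04, 0.012, 0.045]
    - [-0.075, 0.023, 0.045]
    - [-0.1095, 0.0335, 0.045]
    - [-0.1095, 0.0335, 0.045]
    - [-0.1095, 0.0335, 0.02]
    - [-0.1095, 0.0335, -0.005]
    - [-0.1095, 0.0335, -0.0085]
  claw: [1, 1, 1, 1, 1, 1, 1, 1, 1]

```text
time: 8.15
tool_pos: [0.3989, -0.0073, 0.0777]
tcp_rot: [-0.412, -3.111, -0.0]
wrist_force: [-0.5, 0.5, 0.9]
grip_width: 0.0854
grip_force: 0.0
```

```bash
python3 - <<'E'
from h import *
s=monitor.sense();print(s["tool_pos"],s["tcp_rot"],s["wrist_force"]);r=s["tcp_rot"];print(np.degrees(2*np.arctan2(r[1],r[0])))
c=capture("wrist");save(c,"w5.png")
c=capture("scene");save(c,"s5.png",(240,200,400,320),5)
E
```

```text
[ 0.39892128 -0.00729321  0.07767283] [-4.11533017e-01 -3.11132274e+00 -4.08105168e-04] [-0.48959163  0.48779957  0.90124127]
-195.0694900095817
```

View pics/s5.png

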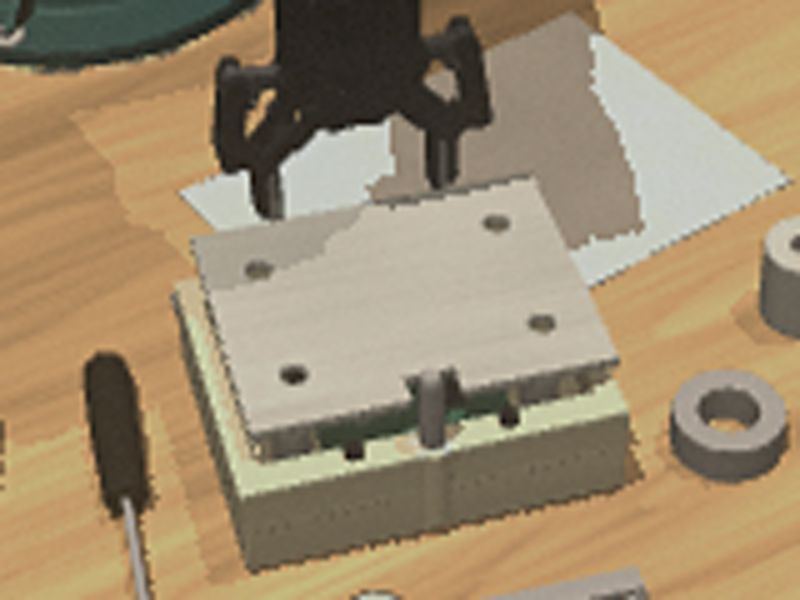

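The fingertips stand behind the cover's rear edge (crop (270,200) and (440,180)), clear of it. The front holes show at (293,374) and (541,322) with the seals below at (355,448) and (510,415). Next I push along +x', then diagonally.

Call:
apply_moves:
  angular:
    - [0, 0, 0]
    - [0, 0, 0]
    - [0, 0, 0]
    - [0, 0, 0]
    - [0, 0, 0]
    - [0, 0, 0]
    - [0, 0, 0]
  xyz:
    - [0.003, -0.0008, 0.0015]
    - [0.0058, -0.0016, 0.0015]
    - [0.0075, -0.0028, 0.0015]
    - [0.0093, -0.0041, 0.0015]
    - [0.011, -0.0053, 0.0015]
    - [0.0127, -0.0066, 0.0015]
    - [0.0127, -0.0066, 0.0015]
  claw: [1, 1, 1, 1, 1, 1, 1]

```text
time: 8.83
tool_pos: [0.4136, -0.0146, 0.0816]
tcp_rot: [0.412, 3.114, -0.0]
wrist_force: [-2.1, 0.9, 1.5]
grip_width: 0.0851
grip_force: 0.7
```

```bash
cat >> h.py <<'E'
def fourholes(c,z=.078,ctr=(.49,-.031)):
    """detect the 4 holes in scene/side picture: rectify the cover-top plane to 0.25 mm/px in seat axes, then Hough"""
    h=np.radians(-15);X=np.array([np.cos(h),np.sin(h)]);Y=np.array([-np.sin(h),np.cos(h)]);S=np.array([.503,-.0405])
    W=lambda a,b:S+a*X+b*Y
    src=np.float32([proj(c,[*W(a,b),z]) for a,b in((-.12,-.12),(.12,-.12),(.12,.12),(-.12,.12))])
    M=cv2.getPerspectiveTransform(src,np.float32([[0,0],[960,0],[960,960],[0,960]]))
    return cv2.warpPerspective(c["img"],M,(960,960),flags=cv2.INTER_CUBIC)
def holepos(im,off):
    g=cv2.GaussianBlur(cv2.cvtColor(im,cv2.COLOR_RGB2GRAY),(0,0),5); P=[]
    for a,b in((-40,-65),(-40,65),(40,-65),(40,65)):
        u,v=480+4*(a+off[0]),480+4*(b+off[1]);r=50
        w=g[int(v-r):int(v+r),int(u-r):int(u+r)].astype(float); d=np.clip(np.median(w)-12-w,0,None)
        n,l,st,_=cv2.connectedComponentsWithStats((d>0).astype(np.uint8))
        k=1+np.argmax(st[1:,4]); d[l!=k]=0; yy,xx=np.mgrid[0:w.shape[0],0:w.shape[1]]
        P.append([((xx*d).sum()/d.sum()+int(u-r)-480)/4,((yy*d).sum()/d.sum()+int(v-r)-480)/4])
    P=np.array(P); v=P[1]+P[3]-P[0]-P[2]
    print(P.round(1).tolist(),"ctr",P.mean(0).round(1),"yaw",np.degrees(np.arctan2(-v[0],v[1])).round(2)); return P
E
python3 - <<'E'
from h import *
for n in("scene","side"):
    c=capture(n);im=fourholes(c);cv2.imwrite(f"pics/r_{n}.png",cv2.resize(im,(480,480))[:,:,::-1]);holepos(im,(-9,3))
E
```

```text
[[-46.6, -66.2], [-46.5, 63.9], [33.2, -66.0], [33.1, 64.0]] ctr [-6.7 -1.1] yaw -0.01Traceback (most recent call last):
  File "<stdin>", line 3, in <module>
  File "h.py", line 44, in holepos
    k=1+np.argmax(st[1:,4]); d[l!=k]=0; yy,xx=np.mgrid[0:w.shape[0],0:w.shape[1]]
        ~~~~~~~~~^^^^^^^^^^
    return _wrapfunc(a, 'argmax', axis=axis, out=out, **kwds)
    return bound(*args, **kwds)
ValueError: attempt to get argmax of an empty sequence
```

```bash
python3 - <<'E'
from h import *
c=capture("scene");d=capture("side")
A=fourholes(c);B=fourholes(c,.066);D=fourholes(d)
cv2.imwrite("pics/r6.png",np.hstack([cv2.resize(A[80:880,80:880],(400,400)),cv2.resize(D[80:880,80:880],(400,400))])[:,:,::-1])
# seals: dark blob near (68.5,+-40) on z=.066 ; check stud landmark too
g=cv2.GaussianBlur(cv2.cvtColor(B,cv2.COLOR_RGB2GRAY),(0,0),4).astype(float)
for b in(-40,40):
    u,v=int(480+4*68.5),480+4*b; w=g[v-36:v+36,u-36:u+36]; k=np.clip(w.min()+25-w,0,None); yy,xx=np.mgrid[0:72,0:72]
    print("seal",b,((xx*k).sum()/k.sum()-36)/4,((yy*k).sum()/k.sum()-36)/4,w.min())
E
```

```text
seal -40 4.031102362204724 -3.857677165354331 31.0
seal 40 1.2884603011195477 -4.220225839660276 36.0
```

View pics/r6.png

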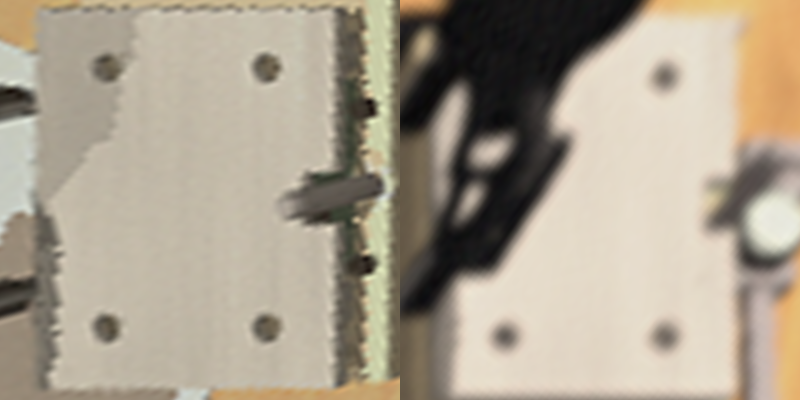

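Scene rectified view (left): holes at about (107,67), (267,67), (107,327) and (267,327), and the cover is now square. With the camera bias taken from the seals, the cover is about 6 mm short in x' and 2.4 mm too far +y', which agrees with the arm position. I'll continue the push.

Call:
apply_moves:
  angular:
    - [0, 0, 0]
    - [0, 0, 0]
    - [0, 0, 0]
    - [0, 0, 0]
    - [0, 0, 0]
    - [0, 0, 0]
    - [0, 0, 0]
  xyz:
    - [0.001, -0.0007, -0.001]
    - [0.002, -0.0014, -0.001]
    - [0.003, -0.0021, -0.001]
    - [0.004, -0.0028, -0.001]
    - [0.0048, -0.0035, -0.001]
    - [0.0056, -0.0041, -0.001]
    - [0.0056, -0.0041, -0.001]
  claw: [1, 1, 1, 1, 1, 1, 1]

```text
time: 9.62
tool_pos: [0.4188, -0.0184, 0.0804]
tcp_rot: [-0.412, -3.114, -0.0]
wrist_force: [-2.3, 1.4, -0.0]
grip_width: 0.0854
grip_force: 1.2
```

```bash
python3 - <<'E'
from h import *
c=capture("scene")
for z in(.078,.072): holepos(fourholes(c,z),(-1,-2))
w=capture("wrist");save(w,"w7.png")
print(landmark_of(w,"cover")[:1],landmark_of(c,"cover")[:1])
d=capture("side");cv2.imwrite("pics/r7.png",np.hstack([c["img"][200:320,240:400],d["img"][200:320,250:410]])[:,:,::-1])
E
```

```text
[[-34.4, -71.0], [-34.7, 58.5], [44.9, -70.4], [44.6, 58.2]] ctr [ 5.1 -6.2] yaw 0.13
[[-40.5, -70.0], [-40.7, 60.3], [39.3, -69.4], [38.9, 60.1]] ctr [-0.7 -4.7] yaw 0.15
[] [{'xyz': [0.2296, -0.3047, -0.0002], 'conf': 0.84}]
```

The cover has dropped: hole spacing fits 130 x 80 only at top height 72 mm, and it is centred within about 1 mm. I'll retract, then press with both fingertips at the middle.

Call:
apply_moves:
  angular:
    - [0, 0, 0]
    - [0, 0, 0]
    - [0, 0, 0]
    - [0, 0, 0]
    - [0, 0, 0]
    - [0, 0, 0]
    - [0, 0, 0]
    - [0, 0, 0]
    - [0, 0, 0]
  xyz:
    - [-0.0097, 0.0026, 0]
    - [-0.0097, 0.0026, 0.02]
    - [-0.0097, 0.0026, 0.04]
    - [0.025, -0.007, 0.04]
    - [0.06, -0.016, 0.04]
    - [0.0842, -0.0221, 0.04]
    - [0.0842, -0.0221, 0.025]
    - [0.0842, -0.0221, 0.01]
    - [0.0842, -0.0221, 0.006]
  claw: [1, 1, 1, 1, 1, 1, 1, 1, 1]

```text
time: 10.62
tool_pos: [0.502, -0.0403, 0.0848]
tcp_rot: [-0.412, -3.112, -0.0]
wrist_force: [0.3, 0.3, -0.7]
grip_width: 0.0855
grip_force: 0.0
```

Call:
apply_moves:
  angular:
    - [0, 0, 0]
    - [0, 0, 0]
    - [0, 0, 0]
    - [0, 0, 0]
    - [0, 0, 0]
  xyz:
    - [0, 0, -0.001]
    - [0, 0, -0.002]
    - [0, 0, -0.003]
    - [0, 0, -0.0035]
    - [0, 0, -0.0035]
  claw: [1, 1, 1, 1, 1]

```text
time: 11.03
tool_pos: [0.5032, -0.0405, 0.0836]
tcp_rot: [0.412, 3.113, -0.0]
wrist_force: [0.1, 0.2, 3.0]
grip_width: 0.0854
grip_force: 1.7
```

Call:
apply_moves:
  angular:
    - [0, 0, 0]
    - [0, 0, 0]
    - [0, 0, 0]
    - [0, 0, 0]
  xyz:
    - [0, 0, -0.001]
    - [0, 0, -0.002]
    - [0, 0, -0.003]
    - [0, 0, -0.003]
  claw: [1, 1, 1, 1]

```text
time: 11.37
tool_pos: [0.5032, -0.0405, 0.0804]
tcp_rot: [0.412, 3.114, -0.0]
wrist_force: [-0.3, -0.5, 3.1]
grip_width: 0.0855
grip_force: 1.5
```

Call:
apply_moves:
  angular:
    - [0, 0, 0]
    - [0, 0, 0]
    - [0, 0, 0]
    - [0, 0, 0]
  xyz:
    - [0, 0, -0.001]
    - [0, 0, -0.002]
    - [0, 0, -0.0025]
    - [0, 0, -0.0025]
  claw: [1, 1, 1, 1]

```text
time: 11.7
tool_pos: [0.5032, -0.0404, 0.0779]
tcp_rot: [0.412, 3.114, -0.0]
wrist_force: [0.1, 1.0, 3.7]
grip_width: 0.0856
grip_force: 1.9
```

Call:
apply_moves:
  angular:
    - [0, 0, 0]
    - [0, 0, 0]
    - [0, 0, 0]
  xyz:
    - [0, 0, -0.0005]
    - [0, 0, -0.001]
    - [0, 0, -0.001]
  claw: [1, 1, 1]

```text
time: 11.95
tool_pos: [0.5032, -0.0404, 0.0778]
tcp_rot: [0.412, 3.113, -0.0]
wrist_force: [-5.5, 1.3, 21.4]
grip_width: 0.0851
grip_force: 10.6
```

The hard stop came at TCP 0.0777, exactly the height expected for a flush cover (top at 66 mm). Now the sleeve.

Call:
apply_moves:
  angular:
    - [0, 0, 0]
    - [0, 0, 0]
    - [0, 0, 0]
    - [0, 0, 0]
    - [0, 0, 0]
    - [0, 0, 0]
    - [0, 0, 0]
    - [0, 0, 0]
    - [0, 0, 0]
  xyz:
    - [0, 0, 0.03]
    - [0, 0, 0.065]
    - [0.006, 0.03, 0.09]
    - [0.012, 0.065, 0.11]
    - [0.018, 0.1, 0.13]
    - [0.024, 0.135, 0.14]
    - [0.03, 0.17, 0.15]
    - [0.036, 0.205, 0.15]
    - [0.04, 0.233, 0.15]
  claw: [1, 1, 1, 1, 1, 1, 1, 1, 1]

```text
time: 12.7
tool_pos: [0.5433, 0.1951, 0.2274]
tcp_rot: [0.41, 3.113, 0.001]
wrist_force: [-0.2, 0.1, -0.1]
grip_width: 0.0852
grip_force: 0.0
```

```bash
python3 - <<'E'
from h import *
w=capture("wrist");c=capture("scene");save(w,"w8.png")
print(monitor.sense()["tool_pos"],w["origin"])
for n in["sleeve","case","spacer"]:print(n,[np.round(r["xyz"],3).tolist() for r in landmark_of(w,n)][:2],[np.round(r["xyz"],3).tolist() for r in landmark_of(c,n)][:2])
for z in(.066,.068,.072): holepos(fourholes(c,z),(0,-4))
g=cv2.medianBlur(cv2.cvtColor(w["img"],cv2.COLOR_RGB2GRAY),5)
m=trace(w,"sleeve");m=m and m[0]["region"]
if m is not None and m is not False:
    ys,xs=np.nonzero(m);print("sleeve bbox",xs.min(),xs.max(),ys.min(),ys.max())
E
```

```text
[0.54313007 0.19605282 0.22640965] [0.47603716 0.21334613 0.34505857]
sleeve [[0.539, 0.197, 0.003], [0.538, 0.454, 0.0]] [[0.541, 0.197, -0.002], [0.503, -0.043, 0.068]]
case [[0.537, 0.451, 0.001]] [[0.546, 0.456, 0.002]]
spacer [[0.555, 0.012, 0.069], [0.602, 0.1, 0.0]] [[0.6, 0.097, 0.001]]
[[-40.0, -69.5], [-41.2, 60.0], [39.5, -69.1], [39.0, 60.6]] ctr [-0.7 -4.5] yaw 0.37
[[-37.9, -69.8], [-39.1, 59.4], [41.4, -69.5], [40.9, 60.0]] ctr [ 1.3 -5. ] yaw 0.37
[[-34.0, -70.5], [-35.0, 58.1], [45.2, -70.1], [44.7, 58.7]] ctr [ 5.3 -5.9] yaw 0.33
sleeve bbox 282 347 171 244
```

View pics/w8.png

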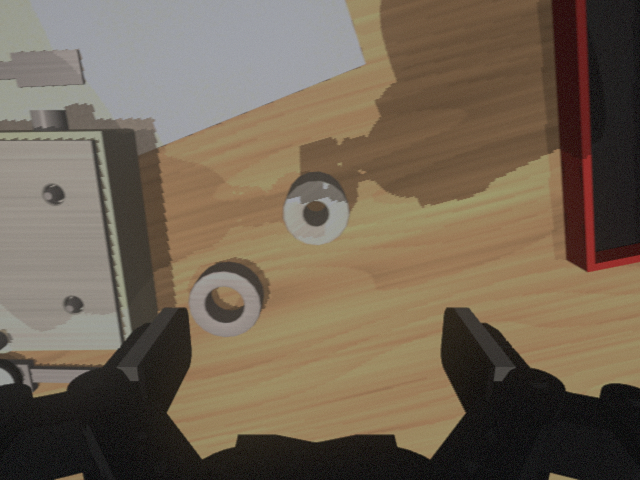

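The sleeve's top face is centred at about (316,213), with the bore there. The low wide ring at (227,300) is the spacer. The cover shows pins in its holes at (53,194) and (73,304), lying in the rim. The case is far right.

```bash
python3 - <<'E'
from h import *
w=capture("wrist");s=monitor.sense();t=np.array(s["tool_pos"])
g=cv2.medianBlur(cv2.cvtColor(w["img"],cv2.COLOR_RGB2GRAY),5)
k=cv2.HoughCircles(g[160:260,265:365],cv2.HOUGH_GRADIENT,1.5,40,param1=60,param2=15,minRadius=26,maxRadius=42)
print(None if k is None else (k[0][:3]+[265,160,0]))
b=cv2.HoughCircles(g[190:240,290:340],cv2.HOUGH_GRADIENT,1.5,40,param1=60,param2=8,minRadius=8,maxRadius=18)
print(None if b is None else (b[0][:3]+[290,190,0]))
p=ray(w,316,213,.05);print("sleeve top",p,"shift",p-t,t,"diam",np.linalg.norm(ray(w,283,213,.05)-ray(w,349,213,.05)))
E
```

```text
[[321.25 213.25  31.25]]
[[319.25       213.25        12.19999981]]
sleeve top [0.54111548 0.19279033 0.05      ] shift [-0.00192864  0.00108587 -0.17661788] [0.54304413 0.19170446 0.22661788] diam 0.04681996371276209
```

Call:
apply_moves:
  angular:
    - [0, 0, 0]
    - [0, 0, 0]
    - [0, 0, 0]
    - [0, 0, 0]
    - [0, 0, 0]
    - [0, 0, 0]
    - [0, 0, 0]
    - [0, 0, 0]
  xyz:
    - [-0.002, 0.001, -0.035]
    - [-0.002, 0.001, -0.07]
    - [-0.002, 0.001, -0.105]
    - [-0.002, 0.001, -0.135]
    - [-0.002, 0.001, -0.16]
    - [-0.002, 0.001, -0.18]
    - [-0.002, 0.001, -0.19]
    - [-0.002, 0.001, -0.19]
  claw: [1, 1, 1, 1, 1, 1, 1, 1]

```text
time: 13.87
tool_pos: [0.54, 0.1929, 0.0349]
tcp_rot: [-0.413, -3.112, 0.002]
wrist_force: [-0.9, -0.0, -0.3]
grip_width: 0.0851
grip_force: 0.0
```

Call:
apply_moves:
  angular:
    - [0, 0, 0]
    - [0, 0, 0]
    - [0, 0, 0]
    - [0, 0, 0]
    - [0, 0, 0]
    - [0, 0, 0]
    - [0, 0, 0]
    - [0, 0, 0]
  xyz:
    - [0, 0, 0]
    - [0, 0, 0]
    - [0, 0, 0]
    - [0, 0, 0]
    - [0, 0, 0]
    - [0, 0, 0]
    - [0, 0, 0]
    - [0, 0, 0]
  claw: [0.7, 0.6, 0.5, 0.4, 0.4, 0.4, 0.4, 0.4]
  force: 30

```text
time: 14.53
tool_pos: [0.5418, 0.1938, 0.0379]
tcp_rot: [0.411, 3.112, 0.001]
wrist_force: [-0.1, 0.3, 7.9]
grip_width: 0.0465
grip_force: 30.4
```

Call:
apply_moves:
  angular:
    - [0, 0, 0]
    - [0, 0, 0]
    - [0, 0, 0]
    - [0, 0, 0]
    - [0, 0, 0]
    - [0, 0, 0]
    - [0, 0, 0]
    - [0, 0, 0]
    - [0, 0, 0]
    - [0, 0, 0]
  xyz:
    - [0, 0, 0.02]
    - [0, 0, 0.05]
    - [0, 0, 0.08]
    - [0.002, -0.015, 0.105]
    - [0.005, -0.045, 0.125]
    - [0.009, -0.075, 0.125]
    - [0.012, -0.105, 0.125]
    - [0.016, -0.135, 0.125]
    - [0.02, -0.165, 0.125]
    - [0.022, -0.18, 0.125]
  claw: [0.4, 0.4, 0.4, 0.4, 0.4, 0.4, 0.4, 0.4, 0.4, 0.4]

```text
time: 15.37
tool_pos: [0.5633, 0.0107, 0.1622]
tcp_rot: [0.414, 3.113, -0.001]
wrist_force: [-0.1, -0.1, -2.9]
grip_width: 0.046
grip_force: 32.4
```

Call:
apply_moves:
  angular:
    - [0, 0, 0]
    - [0, 0, 0]
    - [0, 0, 0]
    - [0, 0, 0]
    - [0, 0, 0]
    - [0, 0, 0]
    - [0, 0, 0]
  xyz:
    - [0.003, -0.025, 0]
    - [0.006, -0.045, 0]
    - [0.008, -0.06, 0]
    - [0.0085, -0.068, 0]
    - [0.0085, -0.0725, 0]
    - [0.0085, -0.0725, 0]
    - [0.0085, -0.0725, 0]
  claw: [0.4, 0.4, 0.4, 0.4, 0.4, 0.4, 0.4]

```text
time: 15.95
tool_pos: [0.5714, -0.0584, 0.1616]
tcp_rot: [0.412, 3.115, 0.0]
wrist_force: [0.7, -0.9, -2.2]
grip_width: 0.0468
grip_force: 32.3
```

```bash
python3 - <<'E'
from h import *
s=monitor.sense();t=np.array(s["tool_pos"]);print(t,s["grip_width"],s["wrist_force"])
w=capture("wrist");c=capture("scene");d=capture("side")
for k,p in(("w",w),("scene",c),("side",d)):
    for n in("sleeve","stud"):print(k,n,[(np.round(r["xyz"],4).tolist(),round(r["conf"],2)) for r in landmark_of(p,n)][:2])
q=[cv2.resize(w["img"],(400,300)),cv2.resize(c["img"][210:330,270:430],(400,300),interpolation=cv2.INTER_CUBIC),cv2.resize(d["img"][180:300,230:390],(400,300),interpolation=cv2.INTER_CUBIC)]
cv2.imwrite("pics/m9.png",np.vstack([np.hstack(q[:2]),np.hstack([q[2],q[2]*0])])[:,:,::-1])
E
```

```text
[ 0.57135385 -0.05838078  0.16163048] 0.046777164815106215 [ 0.71740443 -0.90912295 -2.15922716]
w sleeve [([0.568, -0.0612, 0.1249], 0.61)]
w stud []
scene sleeve [([0.5729, -0.0583, 0.1213], 0.94)]
scene stud [([0.5708, -0.0613, 0.1098], 0.96)]
side sleeve [([0.5687, -0.0606, 0.1222], 0.64)]
side stud [([0.5716, -0.0622, 0.1064], 0.76)]
```

View pics/m9.png

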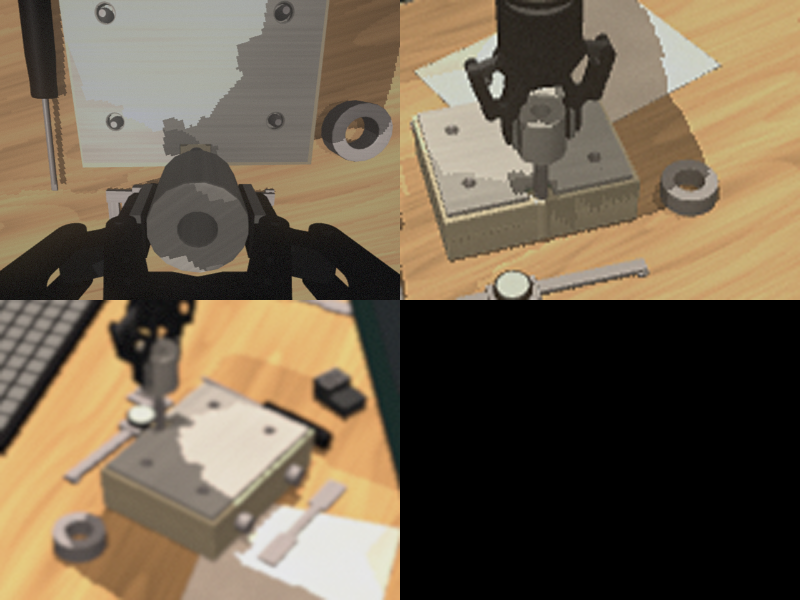

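The sleeve hangs over the stud: bore centre in the wrist view at about (317,368) full resolution, holes with pins at (170,22), (452,20), (184,193) and (445,195). The scene and side views show the stud just under the sleeve. I'll work out the relative offset from the same wrist image.

```bash
python3 - <<'E'
from h import *
w=capture("wrist");s=monitor.sense();t=np.array(s["tool_pos"]);zb=t[2]-.038
g=cv2.medianBlur(cv2.cvtColor(w["img"],cv2.COLOR_RGB2GRAY),5)
P=[]
for u,v in((170,22),(452,20),(184,193),(445,195)):
    x0,y0=u-35,max(v-35,0);k=cv2.HoughCircles(g[y0:v+35,x0:x0+70],cv2.HOUGH_GRADIENT,1.5,60,param1=60,param2=12,minRadius=11,maxRadius=22)
    P.append(k[0][0]+[x0,y0,0]);print(P[-1])
def circ(x0,y0,x1,y1,a,b):
    k=cv2.HoughCircles(g[y0:y1,x0:x1],cv2.HOUGH_GRADIENT,1.5,60,param1=60,param2=12,minRadius=a,maxRadius=b);return k[0][0]+[x0,y0,0]
B=circ(270,320,370,420,24,40);O=circ(215,265,420,460,70,92);print("bore",B,"outer",O)
H=np.array([ray(w,*p[:2],.066)[:2] for p in P]);print(H.round(4).tolist(),[np.linalg.norm(H[i]-H[j]).round(4) for i,j in((0,1),(2,3),(0,2),(1,3))])
c=H.mean(0);v=H[1]+H[3]-H[0]-H[2];n=np.array([v[1],-v[0]])/np.linalg.norm(v)
print("ctr",c,"yaw",np.degrees(np.arctan2(n[1],n[0])),"stud",c+.07*n)
for z in(zb+.05,):
    print("tcp",t,"bore",ray(w,*B[:2],z),"outer",ray(w,*O[:2],z))
# scene/side: axis lines of the sleeve and stud in columns
for nme in("scene","side"):
    p=capture(nme); b=ray(w,*B[:2],zb+.05)
    print(nme,"proj sleeve base",proj(p,[*b[:2],zb]),"stud exp",proj(p,[*(c+.07*n),.095]))
    save(p,f"z_{nme}.png",tuple(int(x) for x in np.r_[proj(p,[*(c+.07*n),.11])-[30,35],proj(p,[*(c+.07*n),.11])+[30,35]]),6)
E
python3 -c "
import cv2,numpy as np
a=cv2.imread('pics/z_scene.png');b=cv2.imread('pics/z_side.png');h=min(a.shape[0],b.shape[0]);cv2.imwrite('pics/z9.png',np.hstack([a[:h],b[:h]]))"
```

```text
[170.25        21.75        14.14999962]
[455.25        17.25        16.70000076]
[184.25       193.25        13.85000038]
[440.75       192.25        12.64999962]
bore [317.25       368.75        31.35000038] outer [314.75 381.25  89.5 ]
[[0.4483, -0.0938], [0.4801, 0.0319], [0.5244, -0.1147], [0.5576, 0.0111]] [np.float64(0.1296), np.float64(0.13), np.float64(0.0789), np.float64(0.0803)]
ctr [ 0.50258863 -0.04137574] yaw -14.50257146940894 stud [ 0.57035817 -0.05890539]
tcp [ 0.57149018 -0.05879062  0.16146517] bore [ 0.57180711 -0.05796523  0.17346517] outer [ 0.57559219 -0.05972126  0.17346517]
scene proj sleeve base [327.50290448 269.40165438] stud exp [326.99132408 277.58874962]
side proj sleeve base [292.50883255 213.16347355] stud exp [293.30128688 220.88757032]
```

View pics/z9.png

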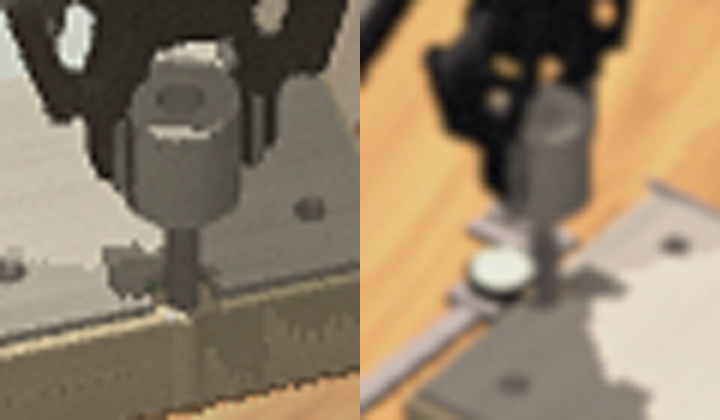

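```bash
python3 - <<'E'
from h import *
zb=.1235
th=np.linspace(0,2*np.pi,60)
def cyl(p,c,r,z0,z1):
    m=np.zeros((480*4,640*4),np.uint8)
    pts=np.array([proj(p,[c[0]+r*np.cos(a),c[1]+r*np.sin(a),z]) for z in(z0,z1) for a in th])
    cv2.fillConvexPoly(m,cv2.convexHull((pts*4).astype(np.int32)),1)
    return m[1::4,1::4].astype(bool)
out=[]
for n in("scene","side"):
    p=capture(n)
    T=[r for r in trace(p,"sleeve")][0]["region"];M=cyl(p,(.5718,-.058),.024,zb,zb+.05)
    for k,m in(("trace",T),("model",M)):
        ys,xs=np.nonzero(m);print(n,k,"area",m.sum(),"cen",xs.mean().round(2),ys.mean().round(2),"bbox",xs.min(),xs.max(),ys.min(),ys.max())
        rows=range(ys.min()+4,ys.max()-3,4);print("  ",[(r,xs[ys==r].min(),xs[ys==r].max()) for r in rows])
    for k in("x","y"):
        e=np.array([.01*(k=="x"),.01*(k=="y"),0]);print("   px per 10mm",k,(proj(p,np.array([.5718,-.058,.148])+e)-proj(p,[.5718,-.058,.148])).round(2))
    S=[r for r in trace(p,"stud")]
    q=fourholes
    # stud columns by dark pixels? profile along rows at z=.08 .. .11
    u,v=proj(p,[.5704,-.0589,.09]);g=cv2.cvtColor(p["img"],cv2.COLOR_RGB2GRAY)
    for dv in(-2,0,2,4):print("   stud row",int(v+dv),"from col",int(u)-7,g[int(v+dv),int(u)-7:int(u)+8].tolist(),"model col",u.round(1))
E
```

```text
scene trace area 449 cen 326.41 261.57 bbox 318 335 248 275
   [(252, np.int64(319), np.int64(334)), (256, np.int64(318), np.int64(335)), (260, np.int64(318), np.int64(335)), (264, np.int64(318), np.int64(335)), (268, np.int64(318), np.int64(335))]
scene model area 558 cen 327.0 261.37 bbox 317 337 247 276
   [(251, np.int64(318), np.int64(336)), (255, np.int64(317), np.int64(337)), (259, np.int64(317), np.int64(337)), (263, np.int64(317), np.int64(337)), (267, np.int64(317), np.int64(337)), (271, np.int64(318), np.int64(336))]
   px per 10mm x [2.17 2.52]
   px per 10mm y [ 3.65 -1.51]
   stud row 277 from col 320 [189, 192, 197, 122, 69, 78, 78, 76, 67, 103, 119, 114, 115, 118, 116] model col 327.0
   stud row 279 from col 320 [200, 197, 128, 92, 68, 76, 77, 72, 68, 103, 120, 121, 119, 120, 118] model col 327.0
   stud row 281 from col 320 [96, 96, 99, 91, 71, 73, 76, 72, 68, 104, 122, 120, 117, 117, 115] model col 327.0
   stud row 283 from col 320 [95, 92, 91, 72, 71, 75, 73, 78, 71, 71, 82, 93, 95, 117, 116] model col 327.0
side trace area 245 cen 295.68 206.62 bbox 288 302 195 
[... 235 characters left out ...]
84), np.int64(300)), (202, np.int64(284), np.int64(300)), (206, np.int64(284), np.int64(300)), (210, np.int64(284), np.int64(300)), (214, np.int64(284), np.int64(300))]
   px per 10mm x [-3.24 -0.79]
   px per 10mm y [-1.39  1.99]
   stud row 220 from col 286 [178, 185, 183, 171, 149, 115, 88, 79, 88, 118, 157, 178, 171, 169, 178] model col 293.3
   stud row 222 from col 286 [197, 206, 200, 182, 156, 116, 81, 75, 76, 87, 109, 126, 139, 158, 180] model col 293.3
   stud row 224 from col 286 [230, 231, 231, 229, 208, 154, 96, 73, 72, 88, 130, 175, 190, 183, 178] model col 293.3
   stud row 226 from col 286 [231, 231, 232, 231, 213, 166, 105, 75, 78, 96, 131, 151, 135, 111, 105] model col 293.3
```

The wrist gives an offset of about (+1.4,+0.9) mm and the side view about -2.5 mm in x. These conflict, but both are inside the 4.5 mm chamfer capture. I'll go in between and descend while watching the lateral force.

Call:
apply_moves:
  angular:
    - [0, 0, 0]
    - [0, 0, 0]
    - [0, 0, 0]
    - [0, 0, 0]
  xyz:
    - [0, -0.001, -0.006]
    - [0, -0.001, -0.012]
    - [0, -0.001, -0.016]
    - [0, -0.001, -0.016]
  claw: [0.4, 0.4, 0.4, 0.4]

```text
time: 17.18
tool_pos: [0.5709, -0.0598, 0.1442]
tcp_rot: [-0.412, -3.113, -0.0]
wrist_force: [0.7, -0.4, -2.5]
grip_width: 0.0464
grip_force: 32.3
```

Call:
apply_moves:
  angular:
    - [0, 0, 0]
    - [0, 0, 0]
    - [0, 0, 0]
  xyz:
    - [0, 0, -0.001]
    - [0, 0, -0.003]
    - [0, 0, -0.003]
  claw: [0.4, 0.4, 0.4]

```text
time: 17.43
tool_pos: [0.5715, -0.0599, 0.1423]
tcp_rot: [-0.412, -3.114, -0.0]
wrist_force: [0.7, 0.1, -2.2]
grip_width: 0.0463
grip_force: 32.3
```

Call:
apply_moves:
  angular:
    - [0, 0, 0]
    - [0, 0, 0]
  xyz:
    - [0, 0, -0.001]
    - [0, 0, -0.001]
  claw: [0.4, 0.4]

```text
time: 17.6
tool_pos: [0.5715, -0.0599, 0.1414]
tcp_rot: [0.412, 3.114, 0.0]
wrist_force: [-0.1, -0.3, -2.3]
grip_width: 0.0464
grip_force: 32.3
```

Call:
apply_moves:
  angular:
    - [0, 0, 0]
    - [0, 0, 0]
  xyz:
    - [0, 0, -0.001]
    - [0, 0, -0.001]
  claw: [0.4, 0.4]

```text
time: 17.77
tool_pos: [0.5715, -0.0599, 0.1404]
tcp_rot: [-0.412, -3.114, -0.0]
wrist_force: [-0.7, -1.2, -2.3]
grip_width: 0.0465
grip_force: 32.3
```

Call:
apply_moves:
  angular:
    - [0, 0, 0]
    - [0, 0, 0]
    - [0, 0, 0]
  xyz:
    - [0, 0, -0.001]
    - [0, 0, -0.002]
    - [0, 0, -0.002]
  claw: [0.4, 0.4, 0.4]

```text
time: 18.02
tool_pos: [0.5714, -0.0599, 0.1382]
tcp_rot: [-0.412, -3.114, -0.0]
wrist_force: [-0.5, 0.6, -2.6]
grip_width: 0.0466
grip_force: 32.3
```

Call:
apply_moves:
  angular:
    - [0, 0, 0]
    - [0, 0, 0]
    - [0, 0, 0]
  xyz:
    - [0, 0, -0.001]
    - [0, 0, -0.002]
    - [0, 0, -0.002]
  claw: [0.4, 0.4, 0.4]

```text
time: 18.27
tool_pos: [0.5714, -0.0599, 0.1363]
tcp_rot: [-0.412, -3.114, -0.0]
wrist_force: [0.1, 0.1, -2.4]
grip_width: 0.0465
grip_force: 32.3
```

Call:
apply_moves:
  angular:
    - [0, 0, 0]
    - [0, 0, 0]
    - [0, 0, 0]
  xyz:
    - [0, 0, -0.001]
    - [0, 0, -0.002]
    - [0, 0, -0.002]
  claw: [0.4, 0.4, 0.4]

```text
time: 18.52
tool_pos: [0.5715, -0.0599, 0.1343]
tcp_rot: [-0.412, -3.114, 0.0]
wrist_force: [-0.0, -0.1, -2.7]
grip_width: 0.0463
grip_force: 32.4
```

Call:
apply_moves:
  angular:
    - [0, 0, 0]
    - [0, 0, 0]
    - [0, 0, 0]
    - [0, 0, 0]
    - [0, 0, 0]
  xyz:
    - [0, 0, -0.002]
    - [0, 0, -0.004]
    - [0, 0, -0.006]
    - [0, 0, -0.008]
    - [0, 0, -0.008]
  claw: [0.4, 0.4, 0.4, 0.4, 0.4]

```text
time: 18.93
tool_pos: [0.5713, -0.0598, 0.126]
tcp_rot: [-0.412, -3.114, -0.0]
wrist_force: [0.3, 0.5, -2.4]
grip_width: 0.0466
grip_force: 32.3
```

Call:
apply_moves:
  angular:
    - [0, 0, 0]
    - [0, 0, 0]
    - [0, 0, 0]
    - [0, 0, 0]
    - [0, 0, 0]
    - [0, 0, 0]
    - [0, 0, 0]
  xyz:
    - [0, 0, -0.003]
    - [0, 0, -0.006]
    - [0, 0, -0.009]
    - [0, 0, -0.012]
    - [0, 0, -0.015]
    - [0, 0, -0.018]
    - [0, 0, -0.018]
  claw: [0.4, 0.4, 0.4, 0.4, 0.4, 0.4, 0.4]

```text
time: 19.52
tool_pos: [0.5712, -0.0599, 0.1078]
tcp_rot: [-0.412, -3.114, -0.0]
wrist_force: [0.6, 1.5, -2.8]
grip_width: 0.0464
grip_force: 32.3
```

Call:
apply_moves:
  angular:
    - [0, 0, 0]
    - [0, 0, 0]
    - [0, 0, 0]
  xyz:
    - [0, 0, -0.001]
    - [0, 0, -0.002]
    - [0, 0, -0.002]
  claw: [0.4, 0.4, 0.4]

```text
time: 19.77
tool_pos: [0.5715, -0.0599, 0.1064]
tcp_rot: [-0.412, -3.114, 0.0]
wrist_force: [0.0, -0.9, -1.9]
grip_width: 0.0467
grip_force: 32.3
```

Call:
apply_moves:
  angular:
    - [0, 0, 0]
    - [0, 0, 0]
  xyz:
    - [0, 0, -0.001]
    - [0, 0, -0.001]
  claw: [0.4, 0.4]

```text
time: 19.93
tool_pos: [0.5715, -0.0599, 0.1054]
tcp_rot: [-0.412, -3.114, 0.0]
wrist_force: [-1.2, -0.8, -1.7]
grip_width: 0.0462
grip_force: 32.3
```

Call:
apply_moves:
  angular:
    - [0, 0, 0]
    - [0, 0, 0]
  xyz:
    - [0, 0, -0.001]
    - [0, 0, -0.001]
  claw: [0.4, 0.4]

```text
time: 20.1
tool_pos: [0.5715, -0.0599, 0.1044]
tcp_rot: [-0.412, -3.114, -0.0]
wrist_force: [0.2, -0.4, -1.7]
grip_width: 0.0463
grip_force: 32.3
```

Call:
apply_moves:
  angular:
    - [0, 0, 0]
    - [0, 0, 0]
  xyz:
    - [0, 0, -0.001]
    - [0, 0, -0.001]
  claw: [0.4, 0.4]

```text
time: 20.27
tool_pos: [0.5716, -0.0599, 0.1039]
tcp_rot: [0.412, 3.114, -0.0]
wrist_force: [-1.8, 0.7, 3.6]
grip_width: 0.0465
grip_force: 33.0
```

Call:
apply_moves:
  angular:
    - [0, 0, 0]
    - [0, 0, 0]
  xyz:
    - [0, 0, -0.0005]
    - [0, 0, -0.0005]
  claw: [0.4, 0.4]

```text
time: 20.43
tool_pos: [0.5716, -0.0599, 0.1039]
tcp_rot: [0.412, 3.114, -0.0]
wrist_force: [-4.3, 0.6, 11.3]
grip_width: 0.0461
grip_force: 34.0
```

The sleeve is seated on the cover at the expected height (TCP 0.1039, base at 66 mm). I'll release and lift.

Call:
apply_moves:
  angular:
    - [0, 0, 0]
    - [0, 0, 0]
    - [0, 0, 0]
    - [0, 0, 0]
    - [0, 0, 0]
    - [0, 0, 0]
    - [0, 0, 0]
    - [0, 0, 0]
  xyz:
    - [0, 0, 0.0005]
    - [0, 0, 0.0005]
    - [0, 0, 0.0005]
    - [0, 0, 0.0005]
    - [0, 0, 0.0005]
    - [0, 0, 0.0005]
    - [0, 0, 0.0005]
    - [0, 0, 0.0005]
  claw: [0.6, 0.7, 0.8, 0.9, 1, 1, 1, 1]

```text
time: 21.1
tool_pos: [0.5715, -0.0599, 0.1035]
tcp_rot: [-0.412, -3.114, 0.0]
wrist_force: [-0.2, 0.0, 0.4]
grip_width: 0.0852
grip_force: 0.0
```

Call:
apply_moves:
  angular:
    - [0, 0, 0]
    - [0, 0, 0]
    - [0, 0, 0]
    - [0, 0, 0]
    - [0, 0, 0]
    - [0, 0, 0]
    - [0, 0, 0]
    - [0, 0, 0]
    - [0, 0, 0]
    - [0, 0, 0]
  xyz:
    - [0, 0, 0.015]
    - [0, 0, 0.035]
    - [0, 0, 0.065]
    - [0, 0, 0.1]
    - [0, 0, 0.13]
    - [-0.03, 0, 0.16]
    - [-0.06, 0, 0.18]
    - [-0.09, 0, 0.2]
    - [-0.1, 0, 0.2]
    - [-0.1, 0, 0.2]
  claw: [1, 1, 1, 1, 1, 1, 1, 1, 1, 1]

```text
time: 21.93
tool_pos: [0.4701, -0.0599, 0.3049]
tcp_rot: [0.412, 3.112, -0.001]
wrist_force: [0.2, -0.4, -0.2]
grip_width: 0.0855
grip_force: 0.0
```

```bash
python3 - <<'E'
from h import *
c=capture("scene");w=capture("wrist");d=capture("side")
for k,p in(("w",w),("scene",c),("side",d)):
    for n in("sleeve","cover","jaw","spacer","caliper","screwdriver"):print(k,n,[(np.round(r["xyz"],4).tolist(),round(r["conf"],2)) for r in landmark_of(p,n)][:2])
for z in(.066,.072): holepos(fourholes(c,z),(0,-4))
cv2.imwrite("pics/f.png",np.hstack([cv2.resize(w["img"],(400,300)),cv2.resize(c["img"][220:310,270:390],(400,300),interpolation=cv2.INTER_CUBIC)])[:,:,::-1])
E
```

```text
w sleeve [([0.5669, -0.0587, 0.071], 0.85), ([0.3796, -0.0267, -0.0029], 0.43)]
w cover [([0.5004, -0.0434, 0.0604], 0.9)]
w jaw []
w spacer [([0.602, 0.101, 0.0018], 0.87)]
w caliper [([0.6317, -0.0913, 0.0003], 0.95)]
w screwdriver [([0.4927, -0.1883, -0.0008], 0.58)]
scene sleeve [([0.5704, -0.0594, 0.0622], 0.67)]
scene cover [([0.2281, -0.3065, -0.0001], 0.9)]
scene jaw [([0.4112, -0.257, -0.003], 0.7)]
scene spacer [([0.6037, 0.1018, 0.0037], 0.97)]
scene caliper [([0.6278, -0.0931, 0.0015], 0.68)]
scene screwdriver [([0.4895, -0.1937, 0.0026], 0.58), ([0.4077, -0.259, -0.0013], 0.19)]
side sleeve [([0.5693, -0.0629, 0.0642], 0.53), ([0.5959, 0.1043, 0.001], 0.53)]
side cover [([0.5007, -0.0474, 0.0546], 0.95)]
side jaw [([0.4075, -0.2583, -0.0002], 0.84), ([0.5035, -0.0471, 0.0555], 0.5)]
side spacer [([0.5989, 0.102, 0.002], 0.83)]
side caliper [([0.6294, -0.0967, 0.0003], 0.79)]
side screwdriver [([0.4841, -0.1924, -0.0026], 0.58)]
[[-39.4, -69.4], [-41.6, 59.6], [39.5, -69.1], [39.1, 60.7]] ctr [-0.6 -4.6] yaw 0.56
[[-33.5, -70.4], [-35.2, 57.7], [45.3, -70.1], [44.8, 58.8]] ctr [ 5.3 -6. ] yaw 0.48
```

All checks agree: the cover dropped 11.9 mm in total (flush) and is centred. The sleeve is on the stud at base height, and the neighbouring bystanders I re-measured are where they were. Handing in.

```bash
python3 -c "
from rig import workorder
print(workorder.finish_job())"
```

```text
the job is handed in; nothing more can be done
None
```

The cover is on its four pins and pressed flush, and the sleeve is on the stud resting on the cover with the gripper clear. The job was handed in at about 22 s of the 67 s, but `finish_job` gave no verdict. I viewed 11 pictures, one over the limit of 10.

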